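Square a relay board in the board holder and close the clamp arm on it

ROBOT

A 6-joint arm with a two-finger parallel gripper is mounted at the origin on the work surface. World frame = base frame: x ahead of the robot, y to its left, z up, the work surface at z = 0. Lengths are in m, angles in rad, forces in N, time in s.
With the tool pointing down it reaches from about 0.35 to 0.975 m from the base axis. Payload 4.9 kg.
Tool frame: the origin (TCP) lies on the mounting face of the last link; the fingertips stand 173 mm ahead of it and the grasp point (between the pads) lies ctrl.pinch_z ahead of it (ctrl.pinch_z is the distance from the TCP to the grasp point, in m); z points along the fingers, y is the line along which they close (so a half turn about z gives the same grasp; the last joint's range is limited). The gripper opens to 85 mm and grips with 20 to 120 N. Pads are 22 mm wide; open, the fingers measure 114 mm over their backs; the gripper's body (76 mm by 85 mm) begins 54 mm behind the grasp point. The pads swing forward as they close: fully open they stand 13 mm farther back than shut.
Start: joints at [-1.418, 0.053, 1.613, -0, 1.476, -0.119], TCP at [0.168, -0.602, 0.405] pointing down, gripper open.
Joint ranges: [-3.01, 3.01], [-1.01, 2.22], [0.06, 2.58], [-1.02, 4.17], [0.09, 2.62], [-3.14, 3.14]. Speed limits (rad/s): [2.57, 2.57, 3.14, 3.14, 3.14, 3.14].

INTERFACE

Orientations are given as a rotation vector (axis times angle).
In Python, from station import telemetry, eyes, ctrl gives the robot as it stands.
- The arm moves only by the tool apply_moves, never from a script. Its argument "plan" is a list of rows, each a list of 5 numbers: the finger opening in m, from 0 to 0.0854, then the shift along the tool's x, y, z in m, then the turn about the tool's z in rad. In form: [[jaw, x, y, z, roll], ...]. A call has 1 to 12 rows; each row is the pose to reach, as a shift and turn from the pose commanded when the call began, along the tool's axes at that moment; what a row does not reach only later rows make up. A row lasts 1/12 s, in which the tool goes at most 41.7 mm and 7.16 degrees, less where a joint would pass 70% of its speed; a pose out of reach is approached as far as the arm can. A call with a gripper value outside its range is refused whole. The fingers move at their own pace and stop on an object; "newtons" is the grip in N (left out, the last holds). Time passes only in rows, so rows that repeat a pose let the fingers close. It gives the time, the measured TCP pose, the force, the opening and the grip force at its end, in the units of the state.
- telemetry.get_obs(): the state, without advancing time (a new reading comes with each control period).
- eyes.get_image(name): name is "scene" or "side" or "wrist"; returns a dict with "img" (400x640x3 uint8, blue, green, red), "range_z" (400x640 float32, m along the optical axis (not along the pixel's ray), 0 where there is no reading), "K" (3x3 intrinsics, pixels), "pose" (4x4, takes a point from camera to world coordinates); the wrist camera has in their place "hand_eye" (4x4, takes a point from camera to tool coordinates, whose origin is the TCP and whose axes are the flange's). Camera axes: x right, y down, z forward; pixel columns grow to the right and rows downward; lengths in m; the calibration is good to about 2 mm. A picture is of the moment at which its call begins: read the wrist's pose just before it.
- ctrl.finish_job(): hands the job in; it is judged then, once.
Trained networks look in a picture, given as the dict that the camera call returned (one of the last four; its "shot" number tells which), for a name from the list of things; names that differ only in an ending like _2 or _b are one class to them, and where a whole thing is asked for, a point or a joint stands for the part that bears it (a point fixed in the world has none). Each returns a list of dicts, best first, with "confidence" (0 to 1); they miss things now and then, are a little off and sometimes report something else, mostly with a low value. They report only what shows in the picture. A call takes as long as a camera call. They do not tell look-alikes from the thing itself.
- eyes.search_frame(thing, picture): "box" ([left, top, right, bottom] in pixels, round what is visible of it).
- eyes.outline_of(thing, picture): "region" (400x640 bool, what is visible of it) and "box" ([left, top, right, bottom] in pixels, round what is visible of it).
- eyes.tip_of(thing, picture): "point" ([column, row] in pixels: a listed point, or the origin of a listed thing).
The state is a dict: "t": time; "q": joint angles; "dq": joint speeds; "effort": joint torques, N m; "tool_pos": TCP position; "tool_rot": TCP orientation; "contact_force": force on the tool from outside, world axes, zero at the start; "wrist_torque": the same for the moment, N m; "opening": finger opening in m; "grip_force": force on a finger pad.
Only numpy, scipy, OpenCV 4.12 (cv2) and the standard library are available. Lean on these libraries where they do the work, as an engineer would, in place of code of your own. Each camera call takes 0.05 s, during which the arm holds its last target. There are 200 camera calls.

TASK

Get the relay board ready for soldering: square it into the corner of the board holder, its plain rear edge flat against the back rail and its end against the end stop, with the sliding clamp arm closed up against its other end so that it is trapped between arm and stop. Do it all by gentle pushing with the fingers: do not grip, lift or tip the board, do not grip the arm, and leave the spare relay on the holder and everything else on the bench where it is.

Things in the scene. Friction and masses are not known exactly. Their poses are not given: they have to be found in the camera images.
- holder: Board holder, fixed to the bench: grey base plate 200 (x) x 340 (y) x 12 mm with a back rail and an end stop. Origin: centre of the plate's underside, on the bench; x points away from the robot to the back rail, y along the rail to the end stop, z up. Front and the end away from the stop are open. With the board home, the board's origin is at x = 25, y = 80 mm.
- rail_face (a point): Middle of the back rail's front face (holder x = 65, y = 0, z = 22 mm). The rail is an aluminium bar 20 mm wide along the far edge of the plate, over its whole length, z 12 to 32 mm. Axes of the holder.
- stop_face (a point): Middle of the end stop's inner face (holder x = 15, y = 130, z = 22 mm). The stop is an aluminium bar 20 mm wide (y 130 to 150), from the rail forward to x = -35, z 12 to 32 mm. Axes of the holder.
- clamp_arm (a joint): Travel of the clamp arm along the holder's +y, towards the end stop, m: 0 open, at most 0.19; 0.155 when closed on the board at home. A steel bar parallel to the stop, 110 mm long (holder x -45 to 65), 16 mm thick, z 15 to 35 mm. No spring: it slides with about 3 N of drag and stays where it is left.
- clamp_jaw (a point): Middle of the arm's jaw face, towards the board: holder x = 10, y = -125 + travel, z = 25 mm. The arm's saddle on the rail lies at x = 61 to 95, y from this face to 50 mm behind it, top at z = 41 mm, with a black drag screw up to z = 53 mm. Axes of the holder.
- clamp_push (a point): Middle of the arm's outer face, away from the board: holder x = 10, y = -141 + travel, z = 25 mm. A good place to push the arm towards holder +y. Axes of the holder.
- relay_board: Brown circuit board 80 (x) x 100 (y) x 2 mm, about 120 g, loose on the plate on four brass standoffs 10 mm high. Origin: its centre at the standoffs' feet (12 mm above the bench), z up; the board is at z 10 to 12 mm. Front edge (x = -40): green terminal row 76 mm long, flush with it, up to z = 24 mm, then relays up to z = 28 mm. Plain rear edge (x = 40) towards the rail, up to 20 degrees askew.
- board_rear_a (a point): Corner of the relay board at its rear edge (x = 40 mm) and the end towards the end stop (y = 50 mm), at mid thickness. Axes of the board.
- board_rear_b (a point): Other rear corner (x = 40, y = -50 mm), towards the clamp arm.
- board_front_a (a point): Front corner towards the end stop (x = -40, y = 50 mm).
- spare_relay: Bystander: a single blue relay 20 x 16 x 16 mm lying on the holder's base plate near its front edge, on the side of the end stop. Origin: centre of its underside.
- flux_bottle: Bystander: small amber bottle with a white cap, 30 mm across, 66 mm tall, standing in front of the holder. Origin: centre of its base.
- screwdriver: Bystander: screwdriver lying in front of the holder, 205 mm long, grey and blue handle 28 mm thick. Origin: under the middle, where handle and blade meet; x towards the tip.
- small_driver: Bystander: small wooden-handled screwdriver, 115 mm long, 16 mm thick, lying beyond the end stop's side of the holder. Origin: under its middle; x towards the tip.
- tweezers: Bystander: steel tweezers 130 mm long, 6 mm high, lying beside the holder on the clamp arm's side. Origin: under the middle; x towards the tips.
- multimeter: Bystander: yellow and black multimeter lying on its back, 175 x 85 x 45 mm. Origin: centre of its underside.
- tin: Bystander: closed tin, 74 mm across, 120 mm tall, standing behind the holder. Origin: centre of its base.
Things that resemble listed ones, but are neither listed nor needed, are in the scene too. Of the things like the relay_board, leave any that is grey or orange; of the rest the smaller one is meant.

How it is judged:
At the end, for the whole second after the job is handed in: The relay board stands flat on the base plate at rest, both rear corners within 3 mm of the back rail, both corners of its end within 2.8 mm of the end stop, and the clamp arm is closed up against its other end (travel at least 0.1525 of the 0.155 m that it reads with no gaps), at rest (x of each of board_rear_a, board_rear_b in the frame of holder above 0.062 m and y of each of board_rear_a, board_front_a in the frame of holder above 0.1272 m and value of joint clamp_arm above 0.1525 m and height (world z) of relay_board below 0.0145 m and angle between relay_board's own z axis and vertical below 0.04 rad and linear speed of relay_board below 0.01 m/s and velocity of joint clamp_arm between -0.005 and 0.005 m/s); the robot touches nothing.
It fails at once if the relay board is lifted or tipped off the base plate (height (world z) of relay_board above 0.018 m or angle between relay_board's own z axis and vertical above 0.12 rad).
It fails at once if the relay board or the clamp arm is squeezed or rammed by the fingers (over 35 N) (contact force between the fingers and relay_board above 35 N or contact force between the fingers and clamp_arm above 35 N).
It fails at once if one of the other things on the bench is shifted by more than 15 mm (distance of any of spare_relay, flux_bottle, screwdriver, small_driver, tweezers, multimeter, tin from where it was at the start of the episode above 0.015 m).
It also fails if it takes over 51 s, if anything falls off the work surface, if the arm or the gripper's body presses on something with over 40 N, if the wrist force passes 120 N, or if a joint passes its speed limit or range.

## Working session

There is one attempt and no reset: what is moved stays moved. The work goes in short steps, Python scripts to look and compute and a tool call to move; the robot and the scene stay as the last step left them, time stands still between calls to the robot, and variables do not carry over. Pictures are saved under pics/ and viewed, at most 10 in all, crops included, and the job is handed in when it is done.

Besides the shell and the picture viewer there is one more tool, called as name(argument=value, ...), one argument or row to a line, values as JSON. apply_moves: Moves the arm, as the interface text tells. Its arguments: {"type":"object","properties":{"plan":{"type":"array","items":{"type":"array","items":{"type":"number"}}},"newtons":{"type":"number"}},"required":["plan"]}

```bash
mkdir -p pics; ls; cat > h.py <<'E'
import numpy as np, cv2
from scipy.spatial.transform import Rotation as R
from station import telemetry, eyes, ctrl
def pose(p):
    if "pose" in p: return p["pose"]
    o=telemetry.get_obs(); T=np.eye(4); T[:3,:3]=R.from_rotvec(o["tool_rot"]).as_matrix(); T[:3,3]=o["tool_pos"]
    return T@p["hand_eye"]
def cloud(p,T=None):
    T=pose(p) if T is None else T
    z=p["range_z"]; K=p["K"]; v,u=np.mgrid[:z.shape[0],:z.shape[1]]
    c=np.stack([(u-K[0,2])/K[0,0]*z,(v-K[1,2])/K[1,1]*z,z,np.ones_like(z)],-1)
    w=(c@T.T)[...,:3]; w[z==0]=np.nan
    return w
def onplane(p,uv,h,T=None):
    T=pose(p) if T is None else T
    K=p["K"]; d=T[:3,:3]@np.array([(uv[0]-K[0,2])/K[0,0],(uv[1]-K[1,2])/K[1,1],1]); o=T[:3,3]
    return o+d*(h-o[2])/d[2]
E
python3 - <<'E'
from h import *
o=telemetry.get_obs(); print({k:np.round(v,3) for k,v in o.items()}, ctrl.pinch_z)
for n in ["scene","side"]:
    p=eyes.get_image(n); cv2.imwrite(f"pics/{n}0.png",p["img"]); print(n,np.round(p["pose"],3).tolist())
    w=cloud(p)
    for t in ["holder","relay_board","clamp_arm","spare_relay","flux_bottle","screwdriver","small_driver","tweezers","multimeter","tin"]:
        for d in eyes.outline_of(t,p)[:3]:
            m=d["region"]; print(t,round(d["confidence"],2),np.round(d["box"]),np.round(np.nanmedian(w[m],0),3),m.sum())
    for t in ["rail_face","stop_face","clamp_jaw","clamp_push","board_rear_a","board_rear_b","board_front_a"]:
        for d in eyes.tip_of(t,p)[:3]:
            u=np.round(d["point"]).astype(int); print(t,round(d["confidence"],2),u,np.round(w[u[1],u[0]],3))
E
```

```text
pics
{'t': np.float64(0.0), 'q': array([-1.418,  0.053,  1.614, -0.   ,  1.476, -0.119]), 'dq': array([ 0.   ,  0.002, -0.001, -0.   ,  0.001, -0.   ]), 'effort': array([ 1.0000e-03, -3.9368e+01, -3.7017e+01, -0.0000e+00,  7.0000e-03,
        0.0000e+00]), 'tool_pos': array([ 0.168, -0.602,  0.403]), 'tool_rot': array([-3.111, -0.425,  0.   ]), 'contact_force': array([ 0.276, -0.049,  0.129]), 'wrist_torque': array([ 0.024, -0.021, -0.027]), 'grip_force': np.float64(0.0), 'opening': np.float64(0.085)} 0.1547
scene [[-0.245, 0.819, -0.519, 1.111], [0.969, 0.215, -0.118, 0.172], [0.015, -0.532, -0.846, 1.009], [0.0, 0.0, 0.0, 1.0]]
holder 0.79 [213. 185. 359. 289.] [ 0.625 -0.043  0.013] 7711
holder 0.6 [269. 212. 318. 251.] [ 0.598 -0.016  0.026] 1110
relay_board 0.94 [358. 138. 414. 186.] [0.319 0.17  0.021] 1607
relay_board 0.85 [431. 138. 478. 179.] [0.25  0.363 0.018] 1318
relay_board 0.83 [203. 144. 242. 168.] [ 0.414 -0.305  0.016] 722
clamp_arm 0.85 [215. 202. 256. 247.] [ 0.65  -0.167  0.037] 557
clamp_arm 0.2 [381. 249. 433. 327.] [0.691 0.288 0.037] 2480
spare_relay 0.45 [34
[... 2033 characters left out ...]
0.039  0.016]
stop_face 0.57 [369 192] [0.642 0.089 0.013]
stop_face 0.34 [385 266] [ 0.585 -0.166  0.025]
clamp_jaw 0.62 [389 260] [ 0.595 -0.16   0.036]
clamp_jaw 0.4 [358 154] [0.664 0.25  0.026]
clamp_push 0.94 [389 264] [ 0.593 -0.166  0.03 ]
board_rear_a 0.91 [291 341] [ 0.359 -0.277  0.013]
board_rear_a 0.86 [239 145] [ 0.324  0.426 -0.001]
board_rear_a 0.85 [204 197] [0.212 0.188 0.001]
board_rear_b 0.91 [291 341] [ 0.359 -0.277  0.013]
board_rear_b 0.86 [239 145] [ 0.324  0.426 -0.001]
board_rear_b 0.85 [204 197] [0.212 0.188 0.001]
board_front_a 0.97 [354 357] [ 0.464 -0.328  0.   ]
board_front_a 0.74 [370 229] [ 0.592 -0.052  0.024]
board_front_a 0.72 [236 218] [0.288 0.087 0.   ]
```

View pics/scene0.png

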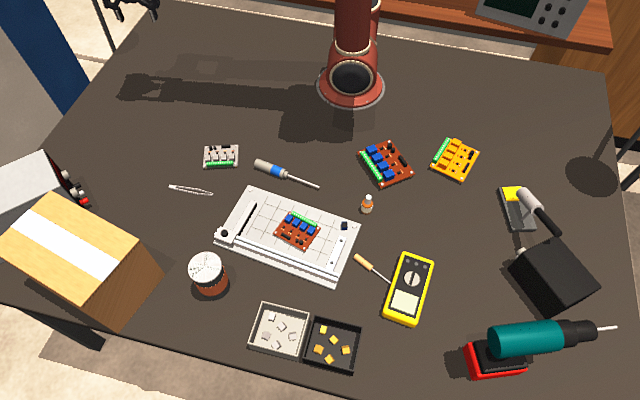

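View pics/side0.png

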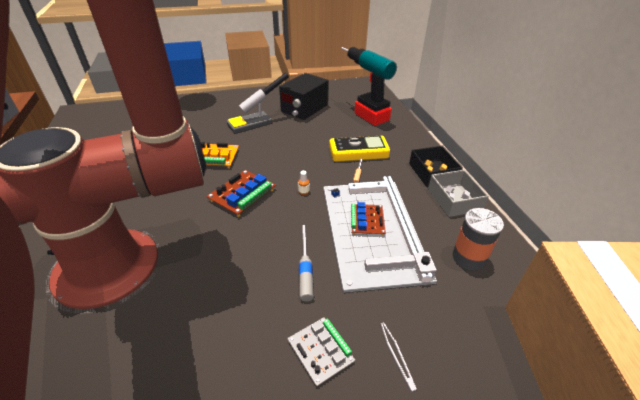

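The pictures show four board-like things in the scene view. They are a brown board on the holder (297,231), a larger brown board (386,163), an orange one (455,159) and a grey one (221,156). The smaller brown one, on the holder, is the one meant; I'll confirm it in a crop.

```bash
python3 - <<'E'
from h import *
p=eyes.get_image("scene"); cv2.imwrite("pics/crop.png",cv2.resize(p["img"][130:300,200:420],None,fx=3.4,fy=3.4,interpolation=cv2.INTER_CUBIC))
w=eyes.get_image("wrist"); print(np.round(w["hand_eye"],3),w["K"])
E
```

```text
[[ 0.    -0.965 -0.262  0.065]
 [ 1.    -0.     0.001  0.001]
 [-0.001 -0.262  0.965  0.031]
 [ 0.     0.     0.     1.   ]] [[289.43550217   0.         318.21399582]
 [  0.         289.43550217 202.67017131]
 [  0.           0.           1.        ]]
```

View pics/crop.png

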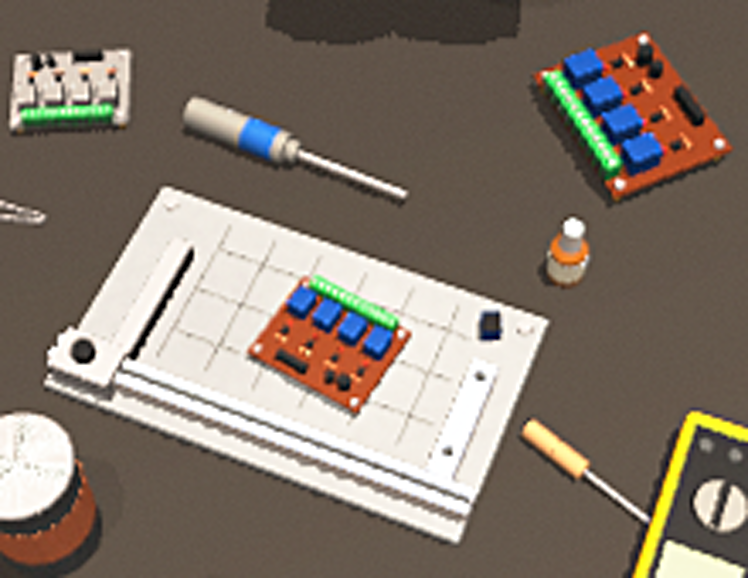

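The crop confirms it: the small brown board sits on the holder with its green terminals to the front (crop 330,345), and the spare relay is at (490,325). I'll go to a viewing pose over the holder.

apply_moves(
  plan=[
    [0.05,0.57,-0.436,0.04,0.517],
    [0.05,0.57,-0.436,0.04,0.517],
    [0.05,0.57,-0.436,0.04,0.517],
    [0.05,0.57,-0.436,0.04,0.517],
    [0.05,0.57,-0.436,0.04,0.517],
    [0.05,0.57,-0.436,0.04,0.517],
    [0.05,0.57,-0.436,0.04,0.517],
    [0.05,0.57,-0.436,0.04,0.517],
    [0.05,0.57,-0.436,0.04,0.517],
    [0.05,0.57,-0.436,0.04,0.517],
    [0.05,0.57,-0.436,0.04,0.517],
    [0.05,0.57,-0.436,0.04,0.517],
  ],
)

```text
t: 2.9
tool_pos: [0.4682, -0.2027, 0.3773]
tool_rot: [3.118, -0.384, 0.002]
contact_force: [1.3, -0.7, -0.5]
opening: 0.0497
grip_force: 0.0
```

apply_moves(
  plan=[
    [0.05,0.086,-0.2,0.01,0],
    [0.05,0.086,-0.2,0.01,0],
    [0.05,0.086,-0.2,0.01,0],
    [0.05,0.086,-0.2,0.01,0],
    [0.05,0.086,-0.2,0.01,0],
    [0.05,0.086,-0.2,0.01,0],
    [0.05,0.086,-0.2,0.01,0],
    [0.05,0.086,-0.2,0.01,0],
  ],
)

```text
t: 3.57
tool_pos: [0.5994, -0.0313, 0.3667]
tool_rot: [3.118, -0.382, -0.001]
contact_force: [0.2, 0.7, 0.1]
opening: 0.0503
grip_force: 0.0
```

```bash
python3 - <<'E'
from h import *
o=telemetry.get_obs(); p=eyes.get_image("wrist"); T=pose(p)
print(o["t"],o["tool_pos"],o["tool_rot"])
np.savez("w1.npz",img=p["img"],z=p["range_z"],T=T,K=p["K"]); cv2.imwrite("pics/w1.png",p["img"])
w=cloud(p,T)
for t,h in [("rail_face",.022),("stop_face",.022),("clamp_jaw",.025),("clamp_push",.025),("board_rear_a",.023),("board_rear_b",.023),("board_front_a",.023),("spare_relay",.012)]:
    for d in eyes.tip_of(t,p)[:2]:
        u=np.round(d["point"]).astype(int); print(t,round(d["confidence"],2),u,np.round(w[u[1],u[0]],3),np.round(onplane(p,d["point"],h,T),4))
E
```

```text
3.5667 [ 0.59942284 -0.03128834  0.36673737] [ 3.11762594e+00 -3.82330817e-01 -1.19324925e-03]
rail_face 0.74 [316 117] [ 0.67  -0.049  0.033] [ 0.6699 -0.0499  0.022 ]
rail_face 0.35 [226 247] [0.552 0.091 0.017] [0.5543 0.0884 0.022 ]
stop_face 0.85 [205 178] [0.637 0.086 0.017] [0.6375 0.084  0.022 ]
clamp_jaw 0.59 [425 162] [ 0.596 -0.153  0.02 ] [ 0.5972 -0.1518  0.025 ]
clamp_push 0.73 [443 158] [ 0.598 -0.167  0.035] [ 0.5966 -0.1707  0.025 ]
board_rear_a 0.79 [540 319] [ 0.353 -0.272  0.01 ] [ 0.3649 -0.263   0.023 ]
board_rear_a 0.73 [620 285] [ 0.371 -0.382  0.001] [ 0.3901 -0.3596  0.023 ]
board_rear_b 0.79 [540 319] [ 0.353 -0.272  0.01 ] [ 0.3649 -0.263   0.023 ]
board_rear_b 0.73 [620 285] [ 0.371 -0.382  0.001] [ 0.3901 -0.3596  0.023 ]
board_front_a 0.79 [258 221] [0.573 0.046 0.012] [0.5759 0.0426 0.023 ]
board_front_a 0.58 [593 234] [ 0.459 -0.339  0.011] [ 0.4662 -0.3281  0.023 ]
spare_relay 0.73 [222 248] [0.555 0.092 0.024] [0.5507 0.0977 0.012 ]
```

View pics/w1.png

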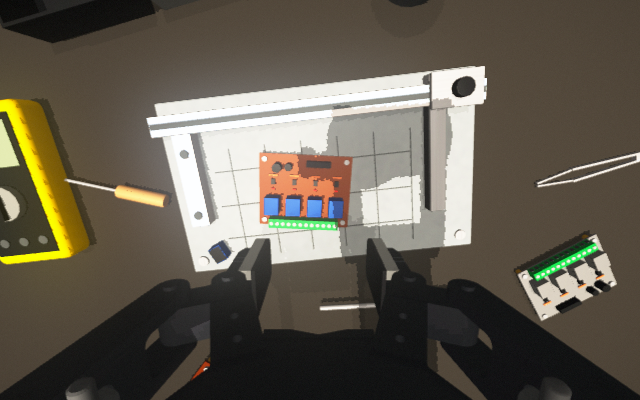

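The wrist picture shows the board at (305,190), roughly square to the tool, and the rail running from (155,127) to (430,95), turned about 6.6° to it. The arm is at (435,160) and the spare relay at (220,250). Next I fit the holder and board precisely.

```bash
cat > fit.py <<'E'
from h import *
def fit(p,T,verbose=1):
    w=cloud(p,T); z=w[...,2]; img=p["img"]
    hsv=cv2.cvtColor(img,cv2.COLOR_BGR2HSV)
    # rail top: high strip; front edge by robust line
    # plate mask by colour (bright-ish grey, low saturation) and height
    m=((z>.007)&(z<.017)&(np.hypot(w[...,0]-.61,w[...,1]+.03)<.25)).astype(np.uint8)
    n,l,s,_=cv2.connectedComponentsWithStats(m); k=1+np.argmax(s[1:,4]); m=l==k
    # rail: top z .028-.037, near far side
    r=((z>.0285)&(z<.0365)&(np.hypot(w[...,0]-.61,w[...,1]+.03)<.22))
    return w,hsv,m,r
E
python3 - <<'E'
from fit import *
f=np.load("w1.npz"); p=dict(img=f["img"],range_z=f["z"],K=f["K"]); T=f["T"]
w,hsv,m,r=fit(p,T)
rect=cv2.minAreaRect(w[m][:,:2].astype(np.float32)*1000); print("plate",rect)
n,l,s,c=cv2.connectedComponentsWithStats(r.astype(np.uint8))
for i in range(1,n):
    if s[i,4]>150: print("hi",s[i],np.round(np.median(w[l==i],0),4),cv2.minAreaRect(w[l==i][:,:2].astype(np.float32)*1000))
h,sa,v=cv2.split(hsv)
b=((sa>110)&(v>50)&((h<20)|(h>170)|((h>45)&(h<85)))).astype(np.uint8); b[:, :235]=0;b[:,370:]=0;b[:140]=0;b[238:]=0
ys,xs=np.nonzero(b); pts=np.array([onplane(p,(x,y),.024,T)[:2] for x,y in zip(xs,ys)],np.float32)*1000
print("board",len(xs),xs.min(),xs.max(),ys.min(),ys.max(),cv2.minAreaRect(pts))
x=hsv[110:240,145:480]
# profile heights
print("plate z",np.nanmedian(w[m][:,2]))
E
```

```text
plate ((586.825927734375, -38.05043029785156), (340.3373107910156, 164.99085998535156), 82.2665023803711)
hi [ 147   73  299  154 9531] [ 0.6723 -0.0277  0.0318] ((626.6162719726562, -23.864456176757812), (297.7793273925781, 140.0111083984375), 84.3198471069336)
hi [269 217  69  14 673] [ 0.5648 -0.0082  0.0352] ((564.0054931640625, -7.894474029541016), (75.60094451904297, 10.777078628540039), 73.25247955322266)
board 4270 260 351 153 229 ((595.0904541015625, -17.475704193115234), (98.29317474365234, 84.15855407714844), 72.94879913330078)
plate z 0.011540199885656993
```

```bash
python3 - <<'E'
from h import *
f=np.load("w1.npz"); p=dict(img=f["img"],range_z=f["z"],K=f["K"])
he=np.array(eyes.get_image("wrist")["hand_eye"]); w=cloud(p,he)
m=(w[...,2]>.10)&(w[...,2]<.2)&(np.abs(w[...,0])<.03)
for s in (m&(w[...,1]>0),m&(w[...,1]<0)):
    q=w[s]; print(len(q),np.round(np.percentile(q,[0,1,50,99,100],axis=0),4).tolist())
    t=q[q[:,2]>.15]; print(np.round(t.min(0),4),np.round(t.max(0),4))
E
```

```text
9238 [[-0.0128, 0.0033, 0.1], [-0.0115, 0.0144, 0.1002], [0.0082, 0.0469, 0.1153], [0.0171, 0.061, 0.1653], [0.0177, 0.0641, 0.1715]]
[-0.0113  0.0265  0.15  ] [0.0116 0.0407 0.1715]
9261 [[-0.0134, -0.0602, 0.1], [-0.0115, -0.0575, 0.1002], [0.0082, -0.0433, 0.1153], [0.0171, -0.0102, 0.1654], [0.0182, -0.0001, 0.171]]
[-0.0114 -0.0371  0.15  ] [ 0.0115 -0.0229  0.171 ]
```

apply_moves(
  plan=[
    [0.05,-0.078,-0.01,0.13,-0.109],
    [0.05,-0.078,-0.01,0.13,-0.109],
    [0.05,-0.078,-0.01,0.13,-0.109],
    [0.05,-0.078,-0.01,0.13,-0.109],
    [0.05,-0.078,-0.01,0.155,-0.109],
    [0.05,-0.078,-0.01,0.17,-0.109],
    [0.05,-0.078,-0.01,0.176,-0.109],
    [0.05,-0.078,-0.01,0.176,-0.109],
  ],
)

```text
t: 4.73
tool_pos: [0.5254, -0.0028, 0.1894]
tool_rot: [-3.134, 0.214, 0.005]
contact_force: [-0.7, -0.0, -0.5]
opening: 0.0498
grip_force: 0.0
```

apply_moves(
  plan=[
    [0.05,0.01,0,0,0],
    [0.05,0.014,0,0,0],
    [0.05,0.018,0,0,0],
    [0.05,0.022,0,0,0],
    [0.05,0.026,0,0,0],
    [0.05,0.03,0,0,0],
    [0.05,0.034,0,0,0],
    [0.05,0.038,0,0,0],
    [0.05,0.042,0,0,0],
    [0.05,0.046,0,0,0],
    [0.05,0.05,0,0,0],
    [0.05,0.05,0,0,0],
  ],
)

```text
t: 5.73
tool_pos: [0.5765, -0.0098, 0.1911]
tool_rot: [-3.134, 0.214, -0.002]
contact_force: [-0.3, -0.7, -0.3]
opening: 0.0498
grip_force: 0.0
```

```bash
cat > snap.py <<'E'
from h import *
import sys
O=np.array([.6042,-.0404]); a=np.radians(-7.73); A=np.array([[np.cos(a),np.sin(a)],[-np.sin(a),np.cos(a)]])
o=telemetry.get_obs(); p=eyes.get_image("wrist"); T=pose(p); K=p["K"]
print("t",o["t"],"F",np.round(o["contact_force"],1),"tool holder mm",np.round(A@(o["tool_pos"][:2]-O)*1000,1),round(o["tool_pos"][2],4))
# top-down rectified picture of the holder at z=24mm: 2 px/mm, up=+x, left=+y
def px(hx,hy,h):
    xy=O+A.T@np.array([hx,hy])/1000; c=np.linalg.inv(T)@np.array([*xy,h,1]); u=K@c[:3]; return u[:2]/u[2]
cs=[(75,160),(75,-180),(-105,-180),(-105,160)]
src=np.float32([px(*c,.024) for c in cs]); dst=np.float32([[(160-c[1])*2,(75-c[0])*2] for c in cs])
im=cv2.warpPerspective(p["img"],cv2.getPerspectiveTransform(src,dst),(680,360),flags=cv2.INTER_CUBIC)
cv2.imwrite(f"pics/{sys.argv[1]}.png",im)
b,g,r=[im[...,i].astype(int) for i in range(3)]
m=((r>1.6*b)&(r>1.5*g)&(r>60)).astype(np.uint8); m=cv2.morphologyEx(m,cv2.MORPH_OPEN,np.ones((3,3)))
n,l,s,c=cv2.connectedComponentsWithStats(m)
if n>1:
    k=1+np.argmax(s[1:,4]); ys,xs=np.nonzero(l==k); H=np.stack([75-ys/2,160-xs/2],1).astype(np.float32)
    print("brown",s[k],"x",H.min(0),H.max(0)); q=cv2.minAreaRect(H); print(q,cv2.boxPoints(q).round(1).tolist())
E
python3 snap.py s1
```

```text
t 5.7333 F [-0.3 -0.7 -0.3] tool holder mm [-31.6  26.6] 0.1911
brown [  166    33   198   159 18467] x [-20.5 -21.5] [58.5 77. ]
((19.0, 27.75), (98.5, 79.0), 90.0) [[-20.5, -21.5], [58.5, -21.5], [58.5, 77.0], [-20.5, 77.0]]
```

View pics/s1.png

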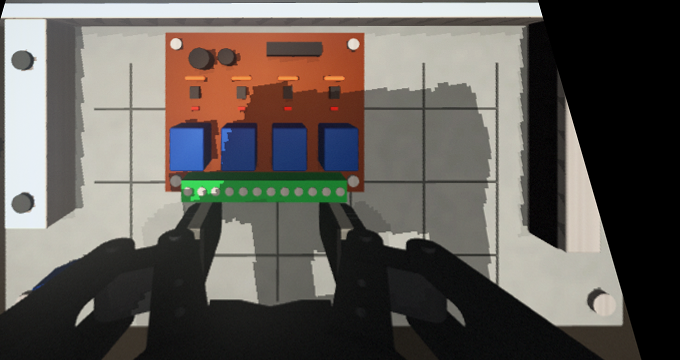

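The top-down view shows the board square, with its rear edge at row 33 and the rail at row 17, so about 6 mm is left to the rail.

apply_moves(
  plan=[
    [0.05,0.002,0,0,0],
    [0.05,0.003,0,0,0],
    [0.05,0.004,0,0,0],
    [0.05,0.005,0,0,0],
    [0.05,0.0055,0,0,0],
    [0.05,0.006,0,0,0],
  ],
)

```text
t: 6.28
tool_pos: [0.5816, -0.0105, 0.1909]
tool_rot: [-3.134, 0.214, 0.0]
contact_force: [-0.7, -1.0, -0.5]
opening: 0.05
grip_force: 0.4
```

apply_moves(
  plan=[
    [0.05,0.001,0,0,0],
    [0.05,0.001,0,0,0],
  ],
)

```text
t: 6.45
tool_pos: [0.5825, -0.0106, 0.1908]
tool_rot: [-3.134, 0.214, 0.002]
contact_force: [-1.7, 0.9, 1.2]
opening: 0.0497
grip_force: 1.2
```

apply_moves(
  plan=[
    [0.05,0.001,0,0,0],
    [0.05,0.001,0,0,0],
  ],
)

```text
t: 6.62
tool_pos: [0.583, -0.0107, 0.1908]
tool_rot: [-3.134, 0.213, 0.006]
contact_force: [-6.3, 0.6, 4.9]
opening: 0.0501
grip_force: 3.3
```

The board is seated on the rail at about 6 N. I'll back off, close the fingers and go behind the arm's outer face.

apply_moves(
  plan=[
    [0.05,-0.02,0,0,0],
    [0.03,-0.03,0,-0.03,0],
    [0,-0.03,0,-0.06,0],
    [0,0.035,0.185,-0.06,0],
    [0,0.035,0.185,-0.06,0],
    [0,0.035,0.185,-0.06,0],
    [0,0.035,0.185,-0.06,0],
    [0,0.035,0.185,-0.06,0],
    [0,0.035,0.185,-0.06,0],
    [0,0.035,0.185,-0.06,0],
  ],
)

```text
t: 7.45
tool_pos: [0.5935, -0.2005, 0.2513]
tool_rot: [3.134, -0.218, 0.002]
contact_force: [0.8, 1.3, 0.9]
opening: -0.0003
grip_force: 0.0
```

```bash
python3 - <<'E'
exec(open("snap.py").read().split("# top-down")[0])
w=cloud(p,T); tw=cloud(p,p["hand_eye"])
m=(np.abs(tw[...,0])<.03)&(np.abs(tw[...,1])<.03)&(tw[...,2]>.15)&(tw[...,2]<.19)
print("fingers",np.round(np.percentile(tw[m],[1,99],axis=0),4).tolist(),round(o["opening"],4))
H=(w[...,:2]-O)@A.T*1000; z=w[...,2]
s=(z>.030)&(z<.039)&(H[...,0]>-40)&(H[...,0]<50)&(H[...,1]<-60)&(H[...,1]>-150)&~((tw[...,2]<.19))
print("arm",s.sum(),np.percentile(H[s],[1,5,50,95,99],axis=0).round(1).tolist())
E
python3 snap.py s2
```

```text
t 7.45 F [0.8 1.3 0.9] tool holder mm [  10.9 -160.1] 0.2513
fingers [[0.0061, -0.0115, 0.1502], [0.0112, 0.015, 0.1697]] -0.0003
arm 2684 [[-30.7, -126.8], [-25.0, -126.4], [13.4, -119.4], [46.7, -111.8], [49.3, -111.0]]
t 7.5 F [ 0.3  0.8 -0.3] tool holder mm [  10.5 -158.8] 0.2509
brown [  192    23   173   158 13476] x [-15. -22.] [63.5 64. ]
((24.25, 21.0), (86.0, 78.5), 90.0) [[-15.0, -22.0], [63.5, -22.0], [63.5, 64.0], [-15.0, 64.0]]
```

apply_moves(
  plan=[
    [0,0,0,0.035,0],
    [0,0,0,0.055,0],
    [0,0,0,0.055,0],
    [0,0,-0.008,0.055,0],
    [0,0,-0.012,0.055,0],
    [0,0,-0.015,0.055,0],
    [0,0,-0.018,0.055,0],
    [0,0,-0.022,0.055,0],
    [0,0,-0.026,0.055,0],
    [0,0,-0.03,0.055,0],
  ],
)

```text
t: 8.38
tool_pos: [0.598, -0.1694, 0.1977]
tool_rot: [3.132, -0.214, 0.004]
contact_force: [-0.8, -3.1, 4.6]
opening: 0.0
grip_force: 2.4
```

apply_moves(
  plan=[
    [0,0,-0.005,0,0],
    [0,0,-0.01,0,0],
    [0,0,-0.015,0,0],
    [0,0,-0.02,0,0],
    [0,0,-0.025,0,0],
    [0,0,-0.03,0,0],
    [0,0,-0.035,0,0],
    [0,0,-0.04,0,0],
    [0,0,-0.045,0,0],
    [0,0,-0.05,0,0],
    [0,0,-0.055,0,0],
    [0,0,-0.06,0,0],
  ],
)

```text
t: 9.38
tool_pos: [0.6061, -0.1097, 0.1975]
tool_rot: [3.133, -0.214, 0.004]
contact_force: [-0.2, -2.9, 5.6]
opening: 0.0002
grip_force: 2.6
```

apply_moves(
  plan=[
    [0,0,-0.005,0,0],
    [0,0,-0.01,0,0],
    [0,0,-0.014,0,0],
    [0,0,-0.018,0,0],
    [0,0,-0.022,0,0],
    [0,0,-0.026,0,0],
    [0,0,-0.03,0,0],
    [0,0,-0.034,0,0],
    [0,0,-0.038,0,0],
    [0,0,-0.042,0,0],
    [0,0,-0.046,0,0],
    [0,0,-0.05,0,0],
  ],
)

```text
t: 10.38
tool_pos: [0.6128, -0.0603, 0.1974]
tool_rot: [3.133, -0.214, 0.003]
contact_force: [-0.4, -3.8, 6.0]
opening: 0.0002
grip_force: 3.2
```

```bash
python3 snap.py s3
```

```text
t 10.3833 F [-0.4 -3.8  6. ] tool holder mm [ 11.2 -18.6] 0.1974
brown [  103    22   195   134 15326] x [-2.5 11.5] [ 64.  108.5]
((30.74999237060547, 59.99999237060547), (66.49998474121094, 96.99998474121094), 0.0) [[-2.5, 108.5], [-2.5, 11.5], [64.0, 11.5], [64.0, 108.5]]
```

View pics/s3.png

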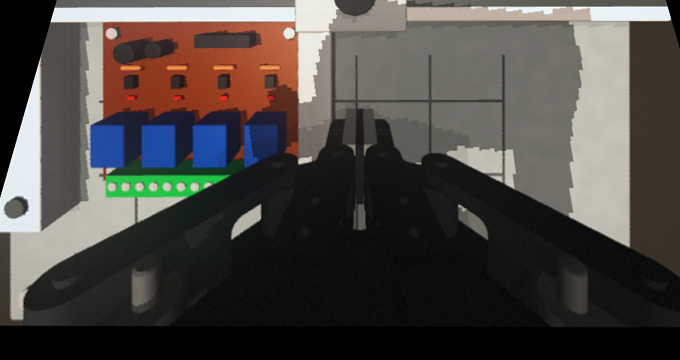

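The view shows the board square along the rail (rear edge at row 22, arm against its end at column 298), with about 20 mm to go.

apply_moves(
  plan=[
    [0,0,-0.004,0,0],
    [0,0,-0.008,0,0],
    [0,0,-0.011,0,0],
    [0,0,-0.013,0,0],
    [0,0,-0.015,0,0],
    [0,0,-0.016,0,0],
    [0,0,-0.017,0,0],
  ],
)

```text
t: 11.02
tool_pos: [0.6151, -0.0435, 0.1974]
tool_rot: [3.133, -0.214, 0.003]
contact_force: [-0.8, -3.7, 5.9]
opening: -0.0003
grip_force: 3.0
```

apply_moves(
  plan=[
    [0,0,-0.001,0,0],
    [0,0,-0.001,0,0],
  ],
)

```text
t: 11.18
tool_pos: [0.6152, -0.0424, 0.1973]
tool_rot: [3.133, -0.214, 0.003]
contact_force: [-0.6, -4.4, 5.7]
opening: 0.0002
grip_force: 2.7
```

apply_moves(
  plan=[
    [0,0,-0.001,0,0],
    [0,0,-0.001,0,0],
  ],
)

```text
t: 11.35
tool_pos: [0.6154, -0.0415, 0.1973]
tool_rot: [3.133, -0.214, 0.003]
contact_force: [0.4, -2.7, 6.3]
opening: -0.0002
grip_force: 2.7
```

apply_moves(
  plan=[
    [0,0,-0.001,0,0],
    [0,0,-0.001,0,0],
  ],
)

```text
t: 11.52
tool_pos: [0.6155, -0.0405, 0.1973]
tool_rot: [3.133, -0.214, 0.003]
contact_force: [-0.1, -3.7, 5.7]
opening: -0.0002
grip_force: 2.8
```

apply_moves(
  plan=[
    [0,0,-0.001,0,0],
    [0,0,-0.001,0,0],
  ],
)

```text
t: 11.68
tool_pos: [0.6157, -0.0395, 0.1974]
tool_rot: [3.133, -0.214, 0.003]
contact_force: [-0.3, -2.0, 6.4]
opening: -0.0001
grip_force: 2.8
```

apply_moves(
  plan=[
    [0,0,-0.001,0,0],
    [0,0,-0.001,0,0],
  ],
)

```text
t: 11.85
tool_pos: [0.6158, -0.0385, 0.1973]
tool_rot: [3.133, -0.214, 0.003]
contact_force: [-0.6, -3.3, 5.9]
opening: 0.0001
grip_force: 2.8
```

apply_moves(
  plan=[
    [0,0,-0.001,0,0],
    [0,0,-0.001,0,0],
  ],
)

```text
t: 12.02
tool_pos: [0.6159, -0.0377, 0.1974]
tool_rot: [3.133, -0.214, 0.003]
contact_force: [-0.3, -5.3, 6.1]
opening: -0.0
grip_force: 3.2
```

apply_moves(
  plan=[
    [0,0,-0.001,0,0],
    [0,0,-0.001,0,0],
  ],
)

```text
t: 12.18
tool_pos: [0.616, -0.0372, 0.1974]
tool_rot: [3.131, -0.213, 0.002]
contact_force: [-1.2, -6.7, 6.6]
opening: 0.0002
grip_force: 4.5
```

```bash
python3 snap.py s4
```

```text
t 12.1833 F [-1.2 -6.7  6.6] tool holder mm [11.2  4.7] 0.1974
brown [   59    22   195   134 15179] x [-2.5 33.5] [ 64.  130.5]
((30.75, 82.0), (97.0, 66.5), 90.0) [[-2.5, 33.5], [64.0, 33.5], [64.0, 130.5], [-2.5, 130.5]]
```

apply_moves(
  plan=[
    [0,0,-0.001,0,0],
    [0,0,-0.001,0,0],
  ],
)

```text
t: 12.4
tool_pos: [0.6161, -0.0368, 0.1974]
tool_rot: [3.13, -0.213, 0.002]
contact_force: [-2.1, -10.8, 6.4]
opening: -0.0001
grip_force: 5.8
```

apply_moves(
  plan=[
    [0,0,0.01,0,0],
    [0,0,0.03,0,0],
    [0,0,0.03,-0.04,0],
    [0,-0.03,0.03,-0.08,0],
    [0,-0.06,-0.01,-0.12,0],
    [0,-0.06,-0.04,-0.15,0],
    [0,-0.06,-0.05,-0.15,0],
    [0,-0.06,-0.05,-0.15,0],
    [0,-0.06,-0.05,-0.15,0],
  ],
)

```text
t: 13.15
tool_pos: [0.5628, 0.0237, 0.3472]
tool_rot: [-3.134, 0.21, -0.003]
contact_force: [0.6, -0.2, -0.6]
opening: -0.0003
grip_force: 0.0
```

```bash
python3 snap.py s5; python3 - <<'E'
exec(open("snap.py").read().split("# top-down")[0])
w=cloud(p,T); H=(w[...,:2]-O)@A.T*1000; z=w[...,2]
s=(z>.030)&(z<.039)&(H[...,0]>-42)&(H[...,0]<-22)&(H[...,1]<60)&(H[...,1]>-20)
print("arm",s.sum(),np.percentile(H[s],[1,5,50,95,99],axis=0).round(1).tolist())
s=(z>.028)&(z<.036)&(H[...,0]>-25)&(H[...,0]<60)&(H[...,1]<160)&(H[...,1]>122)
print("stop",s.sum(),np.percentile(H[s],[1,5,50,95,99],axis=0).round(1).tolist())
s=(z>.028)&(z<.036)&(H[...,0]>58)&(H[...,1]<120)&(H[...,1]>50)
print("rail",s.sum(),np.percentile(H[s],[1,5,50,95,99],axis=0).round(1).tolist())
E
```

```text
t 13.15 F [ 0.6 -0.2 -0.6] tool holder mm [-49.6  57.9] 0.3472
brown [   62    24   198   157 18863] x [-15.   30.5] [ 63. 129.]
((24.0, 79.75), (98.5, 78.0), 90.0) [[-15.0, 30.5], [63.0, 30.5], [63.0, 129.0], [-15.0, 129.0]]
t 13.2 F [-0.5 -0.8 -0.7] tool holder mm [-49.8  57.1] 0.3454
arm 337 [[-41.8, 14.7], [-40.9, 15.1], [-31.8, 22.4], [-23.0, 29.6], [-22.1, 30.1]]
stop 2016 [[-24.0, 130.1], [-20.3, 130.7], [19.9, 139.7], [56.4, 148.9], [59.5, 149.8]]
rail 1949 [[64.5, 50.5], [65.4, 53.1], [74.4, 84.8], [83.3, 116.2], [84.3, 119.1]]
```

View pics/s5.png

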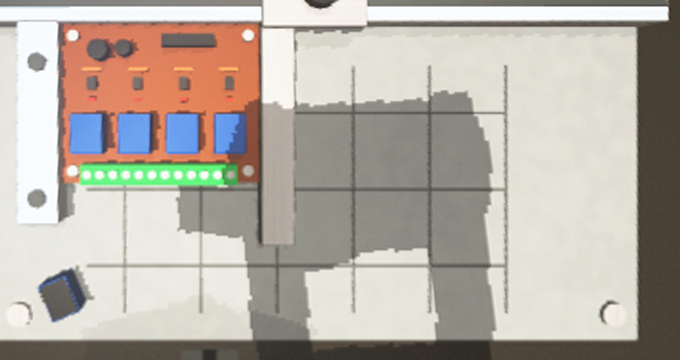

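The view shows the board between stop (column 60) and arm (column 262), with its rear edge about 1 mm from the rail. There is plenty of time, so I'll give the front edge one more gentle two-finger nudge to be sure of the rail contact.

apply_moves(
  plan=[
    [0.05,0.004,-0.018,0.03,0],
    [0.05,0.004,-0.018,0.07,0],
    [0.05,0.004,-0.018,0.11,0],
    [0.05,0.004,-0.018,0.11,0],
    [0.05,0.004,-0.018,0.135,0],
    [0.05,0.004,-0.018,0.15,0],
    [0.05,0.004,-0.018,0.156,0],
    [0.05,0.004,-0.018,0.156,0],
  ],
)

```text
t: 13.92
tool_pos: [0.5687, 0.039, 0.1886]
tool_rot: [-3.134, 0.216, 0.006]
contact_force: [0.5, 0.7, -0.3]
opening: 0.0502
grip_force: 0.0
```

apply_moves(
  plan=[
    [0.05,0.005,0,0,0],
    [0.05,0.01,0,0,0],
    [0.05,0.013,0,0,0],
    [0.05,0.015,0,0,0],
    [0.05,0.017,0,0,0],
    [0.05,0.017,0,0,0],
  ],
)

```text
t: 14.42
tool_pos: [0.5868, 0.0373, 0.1906]
tool_rot: [-3.134, 0.214, -0.002]
contact_force: [0.2, -0.7, 1.3]
opening: 0.0499
grip_force: 0.0
```

apply_moves(
  plan=[
    [0.05,0.001,0,0,0],
    [0.05,0.002,0,0,0],
    [0.05,0.002,0,0,0],
  ],
)

```text
t: 14.67
tool_pos: [0.5882, 0.0371, 0.1899]
tool_rot: [-3.134, 0.214, 0.0]
contact_force: [0.0, -0.3, -0.0]
opening: 0.0502
grip_force: 0.0
```

apply_moves(
  plan=[
    [0.05,0.001,0,0,0],
    [0.05,0.001,0,0,0],
  ],
)

```text
t: 14.83
tool_pos: [0.5888, 0.037, 0.1898]
tool_rot: [-3.134, 0.213, 0.003]
contact_force: [-2.5, 0.6, 1.9]
opening: 0.0503
grip_force: 1.2
```

apply_moves(
  plan=[
    [0.05,0.001,0,0,0],
    [0.05,0.001,0,0,0],
  ],
)

```text
t: 15.0
tool_pos: [0.5894, 0.037, 0.1897]
tool_rot: [-3.134, 0.213, 0.007]
contact_force: [-6.5, -0.1, 4.5]
opening: 0.05
grip_force: 3.1
```

apply_moves(
  plan=[
    [0.05,-0.01,0,0,0],
    [0.05,-0.022,0,0,0],
    [0.05,-0.022,0,-0.03,0],
    [0.05,-0.022,0,-0.07,0],
    [0.05,-0.022,0.02,-0.11,0],
    [0.05,-0.022,0.02,-0.15,0],
    [0.05,-0.022,0.02,-0.155,0],
    [0.05,-0.022,0.02,-0.155,0],
  ],
)

```text
t: 15.67
tool_pos: [0.5665, 0.0197, 0.3501]
tool_rot: [3.134, -0.215, 0.016]
contact_force: [-0.9, 0.5, 0.5]
opening: 0.0501
grip_force: 0.0
```

```bash
python3 snap.py s6
```

```text
t 15.6667 F [-0.9  0.5  0.5] tool holder mm [-45.4  54.5] 0.3501
brown [   61    27   196   158 18624] x [-17.  32.] [ 61.5 129.5]
((22.256731033325195, 80.76779174804688), (78.0398178100586, 97.88651275634766), 0.313088595867157) [[-17.0, 129.5], [-16.5, 31.600000381469727], [61.5, 32.0], [61.0, 129.89999389648438]]
```

View pics/s6.png

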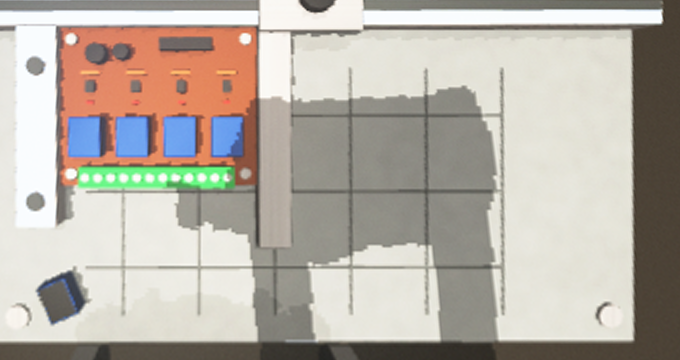

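The board still sits tight between stop, rail and arm; the whole view is shifted slightly because the camera was still settling. The spare relay has not moved, so I'm handing in.

```bash
python3 -c "
from station import ctrl; print(ctrl.finish_job())"
```

```text
the job is handed in; nothing more can be done
None
```

I handed the job in at about 16 s of the 51 s allowed: in the last pictures the relay board is square against the back rail and end stop, the clamp arm is closed on its other end, and the spare relay is where it was; no verdict came back.

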